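# Dock the power pack and switch the controller on

## Task

Put the bench controller into service: pick up the black power pack, slide it lengthwise into the bay of the controller, under the hood, until it is fully home and the two roller catches have sprung out behind it. Then turn the black knob on the sloped panel clockwise past its click until it snaps to the green mark, and let go. Leave the tape roll, the bottle and the beaker standing where they are.

Things in the scene. Friction and masses are not known exactly. Their poses are not given: they have to be found in the camera images.
- power_pack: loose plain black power pack, a box 48 x 110 x 30 mm (x, y, z), about 0.28 kg, lying on the bench; origin at the centre of its underside, y along its 110 mm length, z up. Grasp it across the 48 mm. Either end may go in first. Held off its middle it can droop a little in the grip.
- controller: fixed grey and white instrument, about 160 x 262 mm, base plate 8 mm thick; origin on the bench under it, x to its back, y to its left, z up. Its front (-x) faces the robot, within a small yaw. On its left the power bay, a straight channel along x, open to the front; on its right a white panel sloping 30 degrees, 22 mm high in front, 100 mm at the back, y = -0.128 to 0.006.
- bay_home (a point): point on the bay's floor, 8 mm above the bench, where the middle of the pack's underside lies when home; x is the direction of insertion (pack's length along x), y left, z up. Channel 51 mm wide between side walls 9 mm high, 10 mm thick (outside the front 30 mm up to 20 mm); end stop at x = +0.0555. Keep fingertips more than 10 mm above the floor.
- bay_mouth (a point): point on the floor at the front edge of the bay, 85 mm in front of bay_home, axes as bay_home; the channel's mouth flares out to about 75 mm here and narrows to 51 mm within 25 mm. A short ramp leads up to the floor's front edge, from 22 mm in front of it.
- catch_left (a joint): sprung, free-turning upright steel roller, 16 mm across, 8 mm high, in the left wall 63 mm in front of bay_home; 0 = out, 5 mm into the channel; grows (m, to 0.006) as the pack pushes it in. The two rollers resist the leading end by 5 to 10 N in all, roll along the sides, and spring out behind the trailing end when it is home, pulling it in the last millimetres.
- catch_right (a joint): the same roller in the right channel wall
- knob (a joint): angle of the black knob on the sloped panel, rad: 0 = off, pointer at the grey mark, where it starts; grows turning clockwise seen from outside the panel, to 1.2 = on, pointer at the green mark. Stops at both. A snap spring holds it at either stop: it resists by about 0.14 N m at first, less and less as it turns, tips over at 0.6 and snaps on to 1.2.
- knob_grip (a point): middle of the knob's finger bar, on the knob's axis, 20 mm off the panel. Bar 50 mm long, 16 mm thick, its top 30 mm off the panel, on a disc 52 mm across whose face is 8 mm off. z points out of the panel along the axis (30 degrees from vertical, leaning to the front), x along the bar to its white pointer, y across it; x, y turn with the knob. Pinch across y, tool along -z.
- tape: loose tan tape roll lying flat, 94 mm across and 48 mm high, origin under its centre; leave alone
- buffer_bottle: loose clear bottle with a blue cap, 60 mm across, 103 mm high, origin under its centre; leave alone
- beaker: loose empty clear beaker, 55 mm across, 70 mm high, origin under its centre; leave alone
- hood_edge (a point): middle of the hood's front edge, on its top, 44 mm above the bay floor and 25 mm behind bay_home (+x); axes as bay_home. The white hood, 83 mm wide with its cheeks, covers the bay from here to the end stop; its roof is 35.5 mm above the floor underneath, so the pack can only go in by sliding. Hold the pack at its middle or up to 10 mm behind it to keep the fingers clear.

How it is judged:
On the way, in this order (a step that is already met when the one before it is completed fails the run):
1. the pack lies home in the bay and both roller catches have sprung out behind it (x of power_pack in the frame of bay_home above -0.004 m and horizontal distance between power_pack and bay_home below 0.006 m and z of power_pack in the frame of bay_home below 0.004 m and angle between the y axis of power_pack and the x axis of bay_home, either way round below 0.08 rad and value of joint each of catch_left, catch_right below 0.002 m), for 0.2 s.
2. the knob has been turned past its click to the green mark (value of joint knob above 1.05 rad), for 0.2 s.
At the end, for the whole second after the job is handed in: The pack rests on the bay floor (under 4 mm off), middle within 6 mm of bay_home and at most 4 mm short of it, within 0.08 rad of the channel, both roller catches sprung out behind it (each under 2 mm); the knob stands past its click at the green mark (over 1.05 rad) (all of step 1 and value of joint knob above 1.05 rad and linear speed of power_pack below 0.02 m/s); the robot touches nothing.
It fails at once if the tape roll, the bottle or the beaker is moved by more than 30 mm (distance of any of tape, buffer_bottle, beaker from where it was at the start of the episode above 0.03 m).
It fails at once if the bottle or the beaker is tipped over (angle between any of buffer_bottle, beaker's own z axis and vertical above 0.5 rad).
It also fails if it takes over 64 s, if anything falls off the work surface, if the arm or the gripper's body presses on something with over 40 N, if the wrist force passes 120 N, or if a joint passes its speed limit or range.

## Robot

A 7-joint arm with a two-finger parallel gripper is mounted at the origin on a cart in front of the work surface, level with it; the furniture and walls round the work are solid. World frame = base frame: x ahead of the robot, y to its left, z up, the work surface at z = 0. Lengths are in m, angles in rad, forces in N, time in s.
With the tool pointing down it reaches from about 0.4 to 0.875 m from the base axis. Payload 4.4 kg.
Tool frame: the origin (TCP) lies midway between the tips of the shut fingers; the grasp point (between the pads) lies 19 mm behind it (grip_depth is the distance from the TCP to the grasp point, in m); z points along the fingers, y is the line along which they close (so a half turn about z gives the same grasp; the last joint's range is limited). The gripper opens to 85 mm and grips with 20 to 120 N. Pads are 22 mm wide; open, the fingers measure 114 mm over their backs; the gripper's body (76 mm by 85 mm) begins 54 mm behind the grasp point. The pads swing forward as they close: fully open they stand 13 mm farther back than shut.
Start: joints at [1.06, 0.628, 0.038, 1.517, -0.027, 0.996, -0.02], TCP at [0.28, -0.587, 0.231] pointing down, gripper open.
Joint ranges: [-3.06, 3.06], [-0.37, 2.12], [-1.25, 1.32], [0.18, 2.47], [-1.1, 4.24], [0.23, 1.98], [-2.94, 2.94]. Speed limits (rad/s): [2.57, 2.57, 3.14, 3.14, 3.14, 3.14, 3.14].

## Interface

Orientations are given as a unit quaternion [w, x, y, z].
In Python, from rig import * gives the robot as it stands.
- The arm moves only by the tool step_arm, never from a script. Its argument "series" is a list of rows, each a list of 7 numbers: the turn, a rotation vector about the world's x, y, z in rad, then the shift along the world's x, y, z in cm, then the closure, from 0 (fully open) to 1 (shut). A call has 1 to 12 rows; each row is the pose to reach, as a shift and turn from the pose commanded when the call began; what a row does not reach only later rows make up. A row lasts 1/8 s, in which the tool goes at most 62.5 mm and 10.7 degrees, less where a joint would pass 70% of its speed; a pose out of reach is approached as far as the arm can. A call with a gripper value outside its range is refused whole. The fingers move at their own pace and stop on an object; "force" is the grip in N (left out, the last holds). Time passes only in rows, so rows that repeat a pose let the fingers close. It gives the time, the measured TCP pose, the force, the opening and the grip force at its end, in the units of the state.
- get_obs(): the state, without advancing time (a new reading comes with each control period).
- camera(name): name is "scene" or "side" or "wrist"; returns a dict with "img" (420x560x3 uint8, blue, green, red), "intrinsics" (3x3 intrinsics, pixels), "R" (3x3) and "t" (3): a world point X has camera coordinates R X + t; the wrist camera has in their place "mount" (4x4, takes a point from camera to tool coordinates, whose origin is the TCP and whose axes are the flange's). Camera axes: x right, y down, z forward; pixel columns grow to the right and rows downward; lengths in m; the calibration is good to about 2 mm. A picture is of the moment at which its call begins: read the wrist's pose just before it. There is no depth.
- hand_in(): hands the job in; it is judged then, once.
The state is a dict: "time": time; "joints": joint angles; "qd": joint speeds; "joint_efforts": joint torques, N m; "eef_pos": TCP position; "tcp_rot": TCP orientation; "contact_force": force on the tool from outside, world axes, zero at the start; "moment": the same for the moment, N m; "opening": finger opening in m; "gripper_force": force on a finger pad.
Only numpy, scipy, OpenCV 4.12 (cv2) and the standard library are available. Lean on these libraries where they do the work, as an engineer would, in place of code of your own. Each camera call takes 0.05 s, during which the arm holds its last target. There are 200 camera calls.

## Working session

There is one attempt and no reset: what is moved stays moved. The work goes in short steps, Python scripts to look and compute and a tool call to move; the robot and the scene stay as the last step left them, time stands still between calls to the robot, and variables do not carry over. Pictures are saved under pics/ and viewed, at most 10 in all, crops included, and the job is handed in when it is done.

Besides the shell and the picture viewer there is one more tool, called by a JSON object that holds its "name" and its "arguments", one argument or row to a line. step_arm: Moves the arm, as the interface text tells. Its arguments: {"type":"object","properties":{"series":{"type":"array"},"force":{"type":"number"}},"required":["series"]}

```bash
mkdir -p pics; ls; python3 - <<'E'
from rig import *
import cv2,json
o=get_obs();print(o)
for n in ("scene","side"):
    c=camera(n);cv2.imwrite(f"pics/{n}0.png",c["img"]);print(n,c["intrinsics"],c["R"],c["t"])
c=camera("wrist");print(c["mount"],c["intrinsics"]);cv2.imwrite("pics/wrist0.png",c["img"])
E
```

```text
pics
{'time': 0.0, 'joints': array([ 1.06022351,  0.62933215,  0.0384097 ,  1.51837812, -0.02701199,
        0.99630953, -0.01999417]), 'qd': array([ 0.00037661,  0.00054805,  0.00071638,  0.00013457,  0.00054611,
        0.00013385, -0.00062273]), 'joint_efforts': array([ 5.42407743e-04, -5.63398468e+01,  1.22642342e+00, -1.93443722e+01,
        1.10783885e-02,  1.03040770e-02, -1.54014077e-05]), 'eef_pos': array([ 0.27943769, -0.58616621,  0.23039433]), 'tcp_rot': array([-9.32156756e-04,  9.75370664e-01,  2.20570068e-01, -2.08645928e-04]), 'contact_force': array([ 0.44845064, -0.382681  ,  0.62356154]), 'moment': array([ 0.01838349,  0.03768605, -0.01257094]), 'gripper_force': 0.0, 'opening': 0.08524990002744096}
scene [[526.11130016   0.         276.37623275]
 [  0.         526.11130016 208.84635742]
 [  0.           0.           1.        ]] [[-0.71777281 -0.69605085  0.01775958]
 [-0.46873302  0.46418545 -0.75154589]
 [ 0.51487042 -0.5477637  -0.65944172]] [0.41817515 0.32941774 1.08112361]
side [[546.34866119   0.         275.01960449]
 [  0.         546.34866119 217.18649738]
 [  0.           0.           1.        ]] [[-0.9694096  -0.24498172  0.0151324 ]
 [-0.17190779  0.63366017 -0.75426952]
 [ 0.17519345 -0.73379748 -0.65639052]] [0.53367721 0.15093595 1.3164694 ]
[[ 8.71233735e-04 -9.49431289e-01 -3.13973675e-01  8.02273678e-02]
 [ 9.99998778e-01  4.19559405e-04  1.50614488e-03  5.53026955e-04]
 [-1.29825047e-03 -3.13974604e-01  9.49430494e-01 -1.42945541e-01]
 [ 0.00000000e+00  0.00000000e+00  0.00000000e+00  1.00000000e+00]] [[331.44677918   0.         274.91158684]
 [  0.         331.44677918 209.95333247]
 [  0.           0.           1.        ]]
```

View pics/scene0.png

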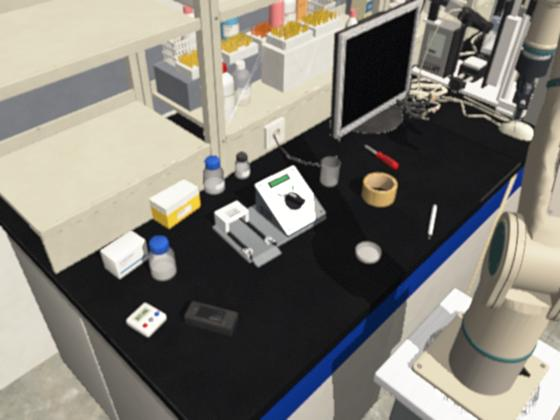

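View pics/side0.png

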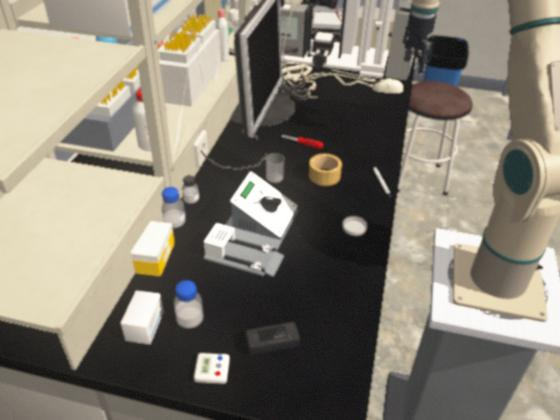

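The scene view shows the pack near (211,318), the controller near (270,222) and the knob near (294,200). In the side view they are at (273,337), (250,235) and (270,203). I'll enlarge the crops to pick out points.

```bash
cat > h.py <<'E'
from rig import *
import cv2,numpy as np
from scipy.spatial.transform import Rotation as Rn
def cams(n):
    if n=="wrist":
        o=get_obs();c=camera(n);q=o["tcp_rot"];R=Rn.from_quat([q[1],q[2],q[3],q[0]]).as_matrix()
        m=c["mount"];Rw=R@m[:3,:3];p=o["eef_pos"]+R@m[:3,3]
        c["R"]=Rw.T;c["t"]=-Rw.T@p
    else: c=camera(n)
    return c
def ray(c,u,v):
    d=c["R"].T@np.linalg.inv(c["intrinsics"])@np.array([u,v,1.]);return -c["R"].T@c["t"],d/np.linalg.norm(d)
def onplane(c,u,v,z):
    p,d=ray(c,u,v);return p+d*(z-p[2])/d[2]
def proj(c,X):
    x=c["R"]@np.asarray(X)+c["t"];x=c["intrinsics"]@x;return x[:2]/x[2]
def tri(l):
    A=np.zeros((3,3));b=np.zeros(3)
    for c,u,v in l:
        p,d=ray(c,u,v);P=np.eye(3)-np.outer(d,d);A+=P;b+=P@p
    return np.linalg.solve(A,b)
E
python3 - <<'E'
from h import *
a=cv2.imread("pics/scene0.png");b=cv2.imread("pics/side0.png")
def crop(im,x,y,w,h,g=1.):
    r=np.clip(255*(im[y:y+h,x:x+w]/255.)**g,0,255).astype(np.uint8);return cv2.resize(r,(400,300),interpolation=cv2.INTER_CUBIC)
o=np.vstack([np.hstack([crop(a,170,280,80,60,.5),crop(b,235,305,80,60,.5)]),np.hstack([crop(a,205,160,133,100),crop(b,190,170,133,100)])])
cv2.imwrite("pics/c0.png",o)
s=cams("scene");d=cams("side")
print("pack",tri([(s,211,315),(d,273,335)]),"knob",tri([(s,294,200),(d,270,203)]))
print("tape",onplane(s,380,184,.048),onplane(d,325,163,.048),"bottle",onplane(s,160,244,.1),onplane(d,186,290,.1),"beaker",tri([(s,329,172),(d,275,167)]))
E
```

```text
pack [0.4764751  0.31351324 0.02763493] knob [ 0.58101344 -0.06228093  0.06620398]
tape [ 0.47505591 -0.30065738  0.048     ] [ 0.47721191 -0.30029124  0.048     ] bottle [0.66581358 0.2966607  0.1       ] [0.66804291 0.30300199 0.1       ] beaker [ 0.61358451 -0.2470023   0.04395304]
```

View pics/c0.png

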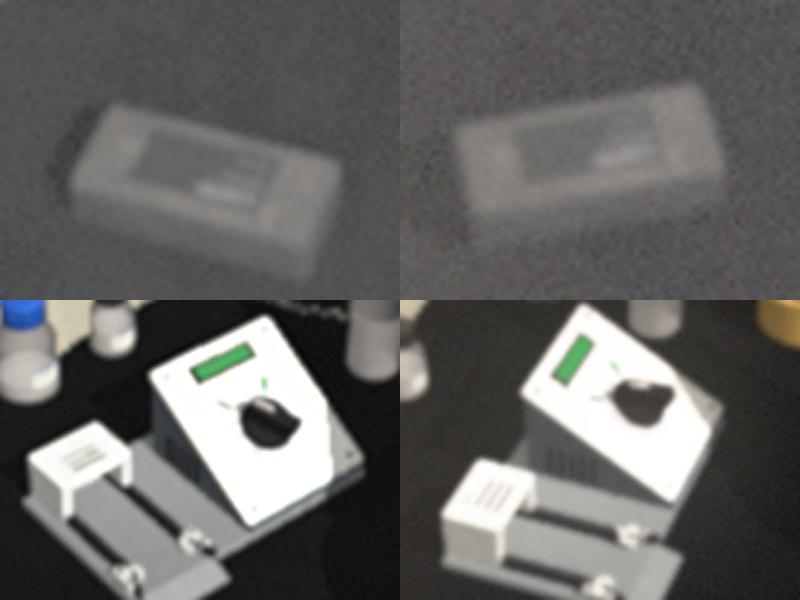

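```bash
python3 - <<'E'
from h import *
s=cams("scene");d=cams("side")
S=lambda x,y:(205+x/3.0075,160+(y-300)/3.0)
D=lambda x,y:(190+(x-400)/3.0075,170+(y-300)/3.0)
P=lambda x,y:(170+x/5,280+y/5); Q=lambda x,y:(235+(x-400)/5,305+y/5)
for a,b in zip([(115,105),(340,160),(305,240),(75,178)],[(695,85),(725,150),(475,205),(455,125)]): pass
A=[onplane(s,*P(*p),.03) for p in [(115,105),(340,160),(305,240),(75,178)]]
B=[onplane(d,*Q(*p),.03) for p in [(455,125),(695,85),(725,150),(475,205)]]
for n,X in(("sc",A),("si",B)):
    X=np.array(X)[:,:2];print(n,X.round(3).tolist(),X.mean(0).round(4)); print(np.diff(np.vstack([X,X[:1]]),axis=0).round(3).tolist())
H=[tri([(s,*S(*a)),(d,*D(*b))]) for a,b in [((98,420),(478,458)),((131,457),(535,470)),((62,487),(500,522)),((28,455),(443,513))]]
print("hood",np.round(H,4).tolist())
R=[tri([(s,*S(*a)),(d,*D(*b))]) for a,b in [((197,540),(632,533)),((127,573),(600,585))]]
print("rollers R,L",np.round(R,4).tolist())
Pn=[tri([(s,*S(*a)),(d,*D(*b))]) for a,b in [((268,316),(585,305)),((150,376),(522,390)),((250,525),(672,502)),((363,463),(722,408))]]
print("panel",np.round(Pn,4).tolist())
print(get_obs()["time"])
E
```

```text
sc [[0.533, 0.316], [0.441, 0.267], [0.421, 0.305], [0.515, 0.354]] [0.4773 0.3105]
[[-0.092, -0.05], [-0.02, 0.039], [0.094, 0.048], [0.019, -0.037]]
si [[0.534, 0.319], [0.44, 0.272], [0.42, 0.302], [0.514, 0.356]] [0.4771 0.3124]
[[-0.094, -0.047], [-0.02, 0.03], [0.094, 0.053], [0.019, -0.037]]
hood [[0.6986, 0.0295, 0.0496], [0.6441, 0.0404, 0.0527], [0.6503, 0.1135, 0.0601], [0.7012, 0.1077, 0.0561]]
rollers R,L [[0.5599, 0.0454, 0.0104], [0.5665, 0.1202, 0.0204]]
panel [[0.6524, -0.1379, 0.1004], [0.6689, -0.0065, 0.0989], [0.5351, 0.0068, 0.0179], [0.5204, -0.1248, 0.0171]]
0.35
```

{"name": "step_arm", "arguments": {
  "series": [
    [0,0,0,10,16,0,0],
    [0,0,0,17,28,0,0],
    [0,0,0,17,28,0,0],
    [0,0,0,17,28,0,0],
    [0,0,0,17,28,0,0],
    [0,0,0,17,28,0,0],
    [0,0,0,22,58,0,0],
    [0,0,0,22,58,0,0],
    [0,0,0,22,58,0,0],
    [0,0,0,22,58,0,0],
    [0,0,0,22,58,0,0],
    [0,0,0,22,58,0,0]
  ],
  "force": 60
}}

```text
time: 1.85
eef_pos: [0.5005, -0.0022, 0.2314]
tcp_rot: [-0.001, 0.975, 0.224, 0.001]
contact_force: [0.1, -0.2, 0.6]
opening: 0.0855
gripper_force: 0.0
```

```bash
python3 - <<'E'
from h import *
import pickle
c=cams("wrist");pickle.dump(c,open("w1.pkl","wb"));cv2.imwrite("pics/w1.png",c["img"])
E
```

{"name": "step_arm", "arguments": {
  "series": [
    [0,0,0.04,-1,10,0,0],
    [0,0,0.04,-2.8,31.1,-4,0],
    [0,0,0.04,-2.8,31.1,-8,0],
    [0,0,0.04,-2.8,31.1,-8,0],
    [0,0,0.04,-2.8,31.1,-8,0],
    [0,0,0.04,-2.8,31.1,-8,0],
    [0,0,0.04,-2.8,31.1,-8,0],
    [0,0,0.04,-2.8,31.1,-8,0]
  ]
}}

```text
time: 2.9
eef_pos: [0.4732, 0.3011, 0.1518]
tcp_rot: [0.001, 0.971, 0.238, 0.0]
contact_force: [0.5, 0.1, -0.9]
opening: 0.0853
gripper_force: 0.0
```

```bash
python3 - <<'E'
from h import *
import pickle
print(get_obs()["joints"].round(2))
c=cams("wrist");pickle.dump(c,open("w2.pkl","wb"))
b=np.clip(255*(c["img"]/255.)**.5,0,255).astype(np.uint8)
a=cv2.imread("pics/w1.png")
cv2.imwrite("pics/w12.png",np.hstack([cv2.resize(a,(400,300)),cv2.resize(b,(400,300))]))
E
```

```text
[-0.6   0.6  -0.02  1.85  0.02  0.69 -1.73]
```

View pics/w12.png

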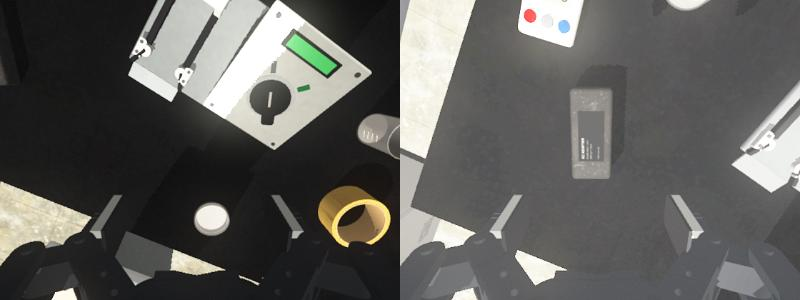

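```bash
python3 - <<'E'
from h import *
import pickle
c=pickle.load(open("w2.pkl","rb"));im=c["img"]
g=cv2.cvtColor(im,cv2.COLOR_BGR2GRAY)
roi=g[110:265,225:310];print(np.percentile(roi,[5,25,50,75,95]))
t,m=cv2.threshold(cv2.GaussianBlur(roi,(5,5),0),0,255,cv2.THRESH_OTSU)
m=cv2.morphologyEx(m,cv2.MORPH_CLOSE,np.ones((25,25)))
k=max(cv2.findContours(m,0,1)[0],key=cv2.contourArea)
bx=cv2.boxPoints(cv2.minAreaRect(k))+[225,110];print(t,bx.round(0).tolist())
for X in (bx,[[(571-400)*1.4,90*1.4],[211*1.4,89*1.4],[211*1.4,179*1.4],[173*1.4,179*1.4]]):
    W=np.array([onplane(c,*p,.03)[:2] for p in X]);e=np.diff(np.vstack([W,W[:1]]),axis=0)
    print(W.mean(0).round(4),np.linalg.norm(e,axis=1).round(3),np.arctan2(e[:,1],e[:,0]).round(3))
# controller close-up for picking
a=cv2.imread("pics/w1.png")[0:230,170:540];cv2.imwrite("pics/w1c.png",cv2.resize(a,None,fx=2.15,fy=2.15,interpolation=cv2.INTER_CUBIC))
E
```

```text
[ 23.  33.  53.  83. 101.]
63.0 [[239.0, 125.0], [294.0, 125.0], [294.0, 249.0], [239.0, 249.0]]
[0.4788 0.3106] [0.043 0.105 0.048 0.105] [-1.09  -2.642  2.051  0.448]
[0.4787 0.309 ] [0.043 0.107 0.047 0.106] [-1.065 -2.641  2.051  0.471]
```

View pics/w1c.png

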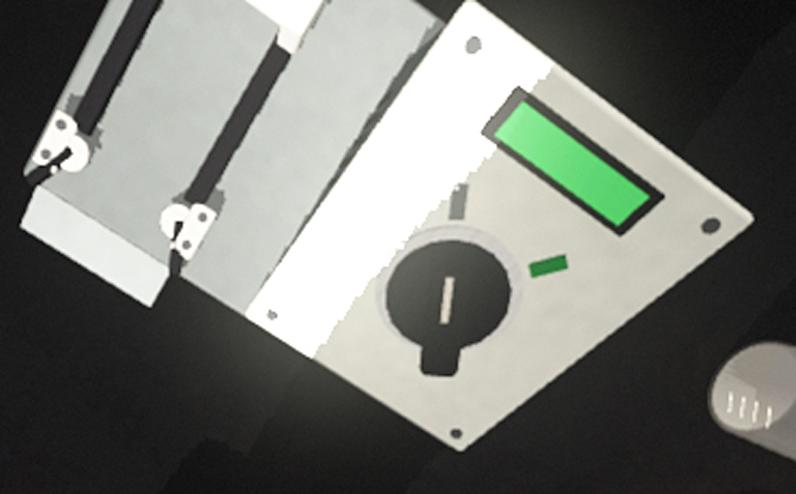

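The wrist view puts the pack at about (0.478, 0.310) with a yaw of 0.48. The crop shows the rollers at (73,152) and (176,222), the knob at (448,295), and the panel corners. Next I'll grasp the pack and work out the controller geometry.

{"name": "step_arm", "arguments": {
  "series": [
    [0,0,0,0.1,0.6,-5,0],
    [0,0,0,0.1,0.6,-10,0],
    [0,0,0,0.1,0.6,-13,0],
    [0,0,0,0.1,0.6,-14.2,0],
    [0,0,0,0.1,0.6,-14.2,0],
    [0,0,0,0.1,0.6,-14.2,0]
  ],
  "force": 60
}}

```text
time: 3.7
eef_pos: [0.4739, 0.3105, 0.0108]
tcp_rot: [-0.0, 0.971, 0.24, 0.001]
contact_force: [0.8, 0.7, -0.0]
opening: 0.0853
gripper_force: 0.0
```

```bash
python3 - <<'E'
from h import *
import pickle
o=get_obs();print(o["eef_pos"].round(4),o["contact_force"].round(1))
c=pickle.load(open("w1.pkl","rb"))
U=lambda x,y:(170+x/2.15,y/2.15)
f=lambda x,y,z:onplane(c,*U(x,y),z)
a,b,d,e=f(470,0,.1),f(752,218,.1),f(460,450,.022),f(247,315,.022)
for p in(a,b,d,e):print(p.round(4))
for v in((a-b),(e-d),(a-e),(b-d)):print(np.hypot(*v[:2]).round(4),np.arctan2(v[1],v[0]).round(4))
L,R=f(73,152,.016),f(176,222,.016);print("roll",L.round(4),R.round(4),np.arctan2(*(L-R)[[1,0]])-np.pi/2)
print("ramp",f(20,228,0).round(4),f(152,306,0).round(4),"mouth",f(38,186,.008),f(175,275,.008))
# panel plane
yaw=np.mean([np.arctan2(*(a-b)[[1,0]])-np.pi/2,np.arctan2(*(e-d)[[1,0]])-np.pi/2]);print("yaw",yaw)
n=Rn.from_euler("z",yaw).apply([-.5,0,np.sqrt(.75)]);p0=(a+b+d+e)/4
def onp(x,y,h):
    q,r=ray(c,*U(x,y));return q+r*((p0+h*n-q)@n)/(r@n)
disc=onp(448,294,.008);print("axis from disc",(disc+.012*n).round(4),"knob pointer",(onp(447,300,.03)-.01*n).round(4))
gm,gn,c0=onp(458,201,0),onp(548,266,0),disc-.008*n
ex=np.cross([0,1,0],n)
Rp=Rn.from_euler("z",yaw).apply
ux=Rn.from_euler("z",yaw).apply([np.sqrt(.75),0,.5]);uy=Rn.from_euler("z",yaw).apply([0,1,0])
for v in(gm-c0,gn-c0,onp(448,278,.03)-onp(445,322,.03)):print("ang about n from ux",np.arctan2(v@uy,v@ux).round(3),np.linalg.norm(v).round(4))
print("n",n)
E
```

```text
[0.4739 0.3105 0.0108] [ 0.8  0.7 -0. ]
[ 0.6709 -0.0113  0.1   ]
[ 0.6569 -0.1412  0.1   ]
[ 0.5227 -0.128   0.022 ]
[0.5364 0.0028 0.022 ]
0.1307 1.4634
0.1314 1.4664
0.1352 -0.1039
0.1349 -0.0986
roll [0.5675 0.1086 0.016 ] [0.5603 0.0525 0.016 ] -0.12719221549717363
ramp [0.5229 0.1226 0.    ] [0.5167 0.0473 0.    ] mouth [0.54591698 0.11972797 0.008     ] [0.53689748 0.04284615 0.008     ]
yaw -0.10589573050852219
axis from disc [ 0.5804 -0.0664  0.0745] knob pointer [ 0.5881 -0.061   0.0786]
ang about n from ux 0.615 0.0375
ang about n from ux -0.698 0.0395
ang about n from ux 0.648 0.0199
n [-0.49719914  0.05284896  0.8660254 ]
```

{"name": "step_arm", "arguments": {
  "series": [
    [0,0,0,0,-0.1,-0.2,1],
    [0,0,0,0,-0.1,-0.2,1],
    [0,0,0,0,-0.1,-0.2,1],
    [0,0,0,0,-0.1,-0.2,1],
    [0,0,0,0,-0.1,-0.2,1],
    [0,0,0,0,-0.1,-0.2,1],
    [0,0,0,0,-0.1,-0.2,1],
    [0,0,0,0,-0.1,-0.2,1]
  ],
  "force": 60
}}

```text
time: 4.7
eef_pos: [0.4731, 0.3093, 0.0081]
tcp_rot: [-0.0, 0.971, 0.24, 0.001]
contact_force: [-1.3, -0.2, 5.6]
opening: 0.0471
gripper_force: 63.3
```

{"name": "step_arm", "arguments": {
  "series": [
    [0,0,0,0,0,4,1],
    [0,0,0,0,0,8,1],
    [0,0,-0.15,-1,-5,9,1],
    [0,0,-0.3,-2,-11,9,1],
    [0,0,-0.45,-2.6,-17,9,1],
    [0,0,-0.584,-2.6,-21.6,9,1],
    [0,0,-0.584,-2.6,-21.6,9,1],
    [0,0,-0.584,-2.6,-21.6,9,1],
    [0,0,-0.584,-2.6,-21.6,9,1],
    [0,0,-0.584,-2.6,-21.6,9,1]
  ]
}}

```text
time: 5.95
eef_pos: [0.4467, 0.0945, 0.0972]
tcp_rot: [-0.0, 0.999, -0.048, 0.0]
contact_force: [1.3, 0.3, -3.2]
opening: 0.0463
gripper_force: 63.1
```

```bash
python3 - <<'E'
from h import *
import pickle
o=get_obs();print(o["eef_pos"].round(4),o["tcp_rot"].round(4),o["contact_force"].round(1),o["joints"].round(2))
c=cams("wrist");pickle.dump(c,open("w3.pkl","wb"))
b=np.clip(255*(c["img"]/255.)**.6,0,255).astype(np.uint8)
cv2.imwrite("pics/w3.png",cv2.resize(b,(800,600),interpolation=cv2.INTER_CUBIC))
E
```

```text
[0.4467 0.0945 0.0972] [-2.000e-04  9.988e-01 -4.840e-02  0.000e+00] [ 1.3  0.3 -3.2] [-0.32  0.59  0.08  2.16 -0.11  0.39 -1.82]
```

View pics/w3.png

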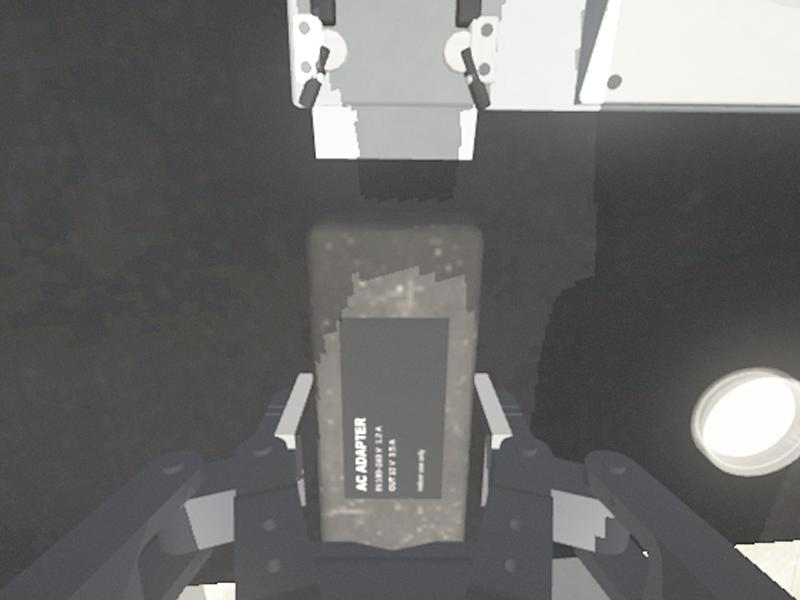

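The pack is held straight. Its top front corners are at (310,228) and (481,228), the rollers at (330,50) and (458,50), and the ramp's front edge runs from (316,158) to (474,158).

```bash
cat > m.py <<'E'
from h import *
import pickle
c=pickle.load(open("w3.pkl","rb"))
f=lambda x,y,z:onplane(c,x*.7,y*.7,z)
L,R=f(330,50,.016),f(458,50,.016);print("roll",L.round(4),R.round(4),((L+R)/2).round(4),np.arctan2(*(L-R)[[1,0]])-np.pi/2)
a,b=f(316,158,0),f(474,158,0);print("ramp",((a+b)/2).round(4),np.arctan2(*(a-b)[[1,0]])-np.pi/2)
a,b=f(300,105,.008),f(483,105,.008);print("mouth",((a+b)/2).round(4))
a,b=f(310,228,.119),f(481,228,.119);print("packfront",((a+b)/2).round(4),np.linalg.norm(a-b),np.arctan2(*(a-b)[[1,0]])-np.pi/2)
q,r=f(325,540,.119),f(465,540,.119);m=(a+b)/2-(q+r)/2;print("pack axis",np.arctan2(m[1],m[0]),np.linalg.norm(q-r))
E
python3 m.py
```

```text
roll [0.567  0.1087 0.016 ] [0.5618 0.0546 0.016 ] [0.5644 0.0816 0.016 ] -0.09575917246187537
ramp [0.5201 0.0853 0.    ] -0.0959398510641305
mouth [0.5435 0.0847 0.008 ]
packfront [0.5063 0.0871 0.119 ] 0.04388416799423368 -0.09607078712877004
pack axis -0.09567820741968566 0.04530694531282583
```

{"name": "step_arm", "arguments": {
  "series": [
    [0,0,-0.003,0,-0.1,-4,1],
    [0,0,-0.003,0,-0.1,-6.5,1],
    [0,0,-0.003,0,-0.1,-7.8,1],
    [0,0,-0.003,0,-0.1,-7.8,1],
    [0,0,-0.003,0,-0.1,-7.8,1]
  ]
}}

```text
time: 6.62
eef_pos: [0.4465, 0.0928, 0.0189]
tcp_rot: [0.0, 0.999, -0.051, -0.0]
contact_force: [-0.3, -0.1, -3.3]
opening: 0.0467
gripper_force: 63.1
```

```bash
python3 - <<'E'
from h import *
import pickle
o=get_obs();print(o["eef_pos"].round(4),o["tcp_rot"].round(4),o["contact_force"].round(1))
c=cams("wrist");pickle.dump(c,open("w3.pkl","wb"))
b=np.clip(255*(c["img"]/255.)**.6,0,255).astype(np.uint8)
s=cams("side")["img"];s=s[190:310,170:330];s=np.clip(255*(s/255.)**.6,0,255).astype(np.uint8)
b=cv2.resize(b,(800,600),interpolation=cv2.INTER_CUBIC)
b=np.vstack([b[:330],np.zeros((270,800,3),np.uint8)]);b[330:,:360]=cv2.resize(s,(360,270),interpolation=cv2.INTER_CUBIC)
s=cams("scene")["img"];s=s[190:310,170:330];s=np.clip(255*(s/255.)**.6,0,255).astype(np.uint8);b[330:,400:760]=cv2.resize(s,(360,270),interpolation=cv2.INTER_CUBIC)
cv2.imwrite("pics/w4.png",b)
E
```

```text
[0.4465 0.0928 0.0189] [ 4.000e-04  9.987e-01 -5.060e-02 -3.000e-04] [-0.3 -0.1 -3.3]
```

View pics/w4.png

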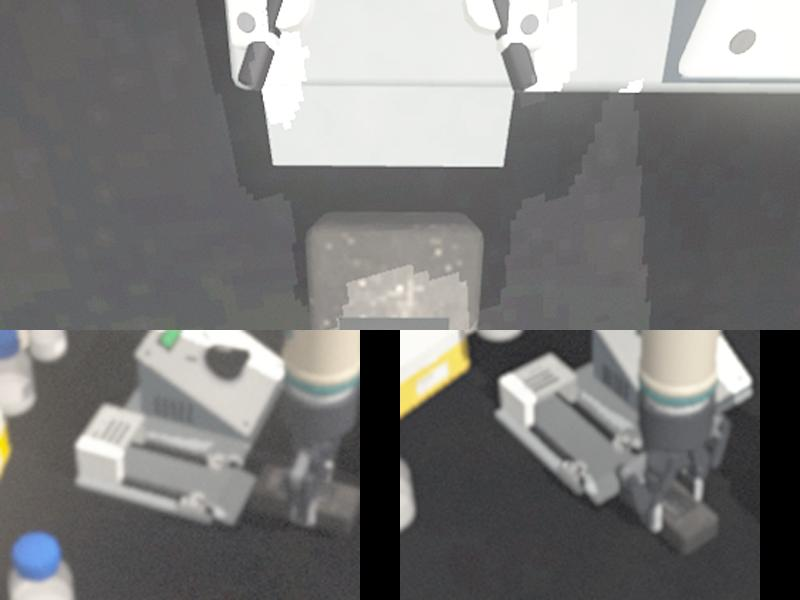

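The ramp's middle is at column 389 and the pack's at 395, so the pack needs to go about 1.5 mm to the left. Its height is fine. Starting the insertion.

{"name": "step_arm", "arguments": {
  "series": [
    [0,0,0,0,0.15,0,1],
    [0,0,0,1.5,0,0,1],
    [0,0,0,3,-0.15,0,1],
    [0,0,0,4.5,-0.3,0,1],
    [0,0,0,4.5,-0.3,0,1]
  ],
  "force": 80
}}

```text
time: 7.4
eef_pos: [0.4941, 0.0889, 0.0195]
tcp_rot: [0.0, 0.999, -0.051, 0.002]
contact_force: [-0.9, 0.6, -2.6]
opening: 0.0464
gripper_force: 88.6
```

{"name": "step_arm", "arguments": {
  "series": [
    [0,0,0,1,-0.1,-0.1,1],
    [0,0,0,2,-0.2,-0.1,1],
    [0,0,0,3,-0.3,-0.1,1],
    [0,0,0,4,-0.4,-0.1,1],
    [0,0,0,5,-0.5,-0.1,1],
    [0,0,0,5,-0.5,-0.1,1],
    [0,0,0,5,-0.5,-0.1,1]
  ]
}}

```text
time: 8.28
eef_pos: [0.5419, 0.0842, 0.0184]
tcp_rot: [0.0, 0.999, -0.051, 0.0]
contact_force: [0.6, -0.1, -4.3]
opening: 0.0461
gripper_force: 88.5
```

{"name": "step_arm", "arguments": {
  "series": [
    [0,0,0,1.5,-0.15,0,1],
    [0,0,0,3,-0.3,0,1],
    [0,0,0,4.5,-0.45,0,1],
    [0,0,0,6,-0.6,0,1],
    [0,0,0,7,-0.7,0,1],
    [0,0,0,7.5,-0.75,0,1],
    [0,0,0,7.5,-0.75,0,1],
    [0,0,0,7.5,-0.75,0,1]
  ]
}}

```text
time: 9.28
eef_pos: [0.6184, 0.0764, 0.019]
tcp_rot: [0.0, 0.999, -0.051, 0.002]
contact_force: [5.6, -0.2, -2.1]
opening: 0.0465
gripper_force: 88.7
```

```bash
python3 - <<'E'
from h import *
import pickle
o=get_obs();print(o["eef_pos"].round(4),o["tcp_rot"].round(4),o["contact_force"].round(1),o["moment"].round(2))
c=cams("wrist");pickle.dump(c,open("w5.pkl","wb"))
s=cams("side")["img"];s=s[190:290,190:310];d=cams("scene")["img"][180:280,200:320]
b=np.zeros((560,800,3),np.uint8);g=lambda s:np.clip(255*(s/255.)**.6,0,255).astype(np.uint8)
b[:,:]=0;b[:330,:]=0
w=cv2.resize(c["img"],(440,330));b[:330,:440]=g(w);b[:300,440:800]=cv2.resize(g(s),(360,300),interpolation=cv2.INTER_CUBIC)
b[300:560,488:800]=cv2.resize(g(d),(312,260),interpolation=cv2.INTER_CUBIC)
cv2.imwrite("pics/w5.png",b)
E
```

```text
[0.6184 0.0764 0.019 ] [ 1.000e-04  9.987e-01 -5.120e-02  1.900e-03] [ 5.6 -0.2 -2.1] [-0.11 -1.09 -0.  ]
```

View pics/w5.png

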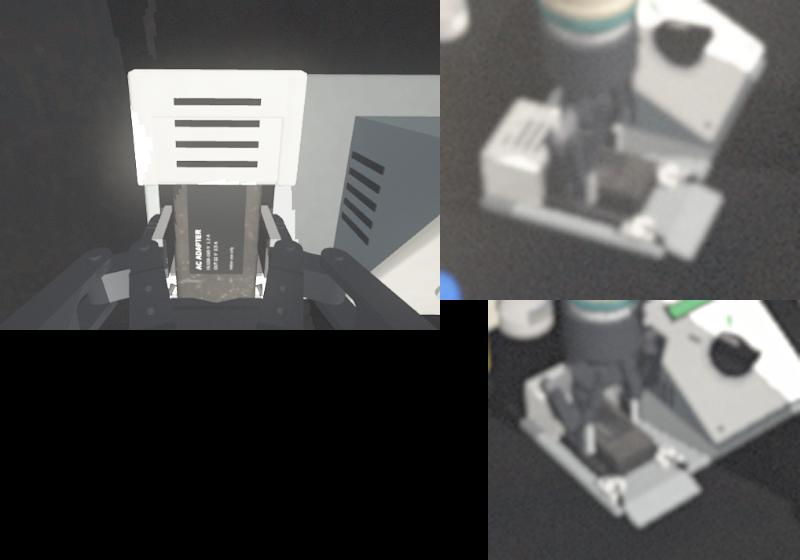

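The pack is in, and +5.6 N along x says the rollers are already pulling on its trailing end. I'll push the last millimetres.

{"name": "step_arm", "arguments": {
  "series": [
    [0,0,0,0.3,-0.03,0,1],
    [0,0,0,0.5,-0.05,0,1],
    [0,0,0,0.5,-0.05,0,1],
    [0,0,0,0.5,-0.05,0,1]
  ]
}}

```text
time: 9.93
eef_pos: [0.6207, 0.0764, 0.0179]
tcp_rot: [-0.0, 0.999, -0.051, -0.001]
contact_force: [0.2, 0.1, -2.8]
opening: 0.0462
gripper_force: 88.8
```

{"name": "step_arm", "arguments": {
  "series": [
    [0,0,0,0.2,-0.02,0,1],
    [0,0,0,0.4,-0.04,0,1],
    [0,0,0,0.4,-0.04,0,1],
    [0,0,0,0.4,-0.04,0,1]
  ]
}}

```text
time: 10.42
eef_pos: [0.6215, 0.0764, 0.0175]
tcp_rot: [-0.0, 0.999, -0.051, -0.004]
contact_force: [-7.8, 1.5, 0.6]
opening: 0.046
gripper_force: 89.3
```

{"name": "step_arm", "arguments": {
  "series": [
    [0,0,0,-0.2,0.02,0,0.2],
    [0,0,0,-0.2,0.02,0,0.2],
    [0,0,0,-0.2,0.02,0,0.2],
    [0,0,0,-0.2,0.02,2,0.2],
    [0,0,0,-0.2,0.02,6,0.2],
    [0,0,0,-0.2,0.02,11,0.2],
    [0,0,0,-5.2,0.5,14,0.2],
    [0,0,0,-9,0.5,14,0.2],
    [0,0,0,-9,0.5,14,0.2],
    [0,0,0,-9,0.5,14,0.2]
  ]
}}

```text
time: 11.68
eef_pos: [0.537, 0.081, 0.1595]
tcp_rot: [-0.0, 0.999, -0.051, 0.001]
contact_force: [1.0, 0.3, -0.6]
opening: 0.0683
gripper_force: 0.0
```

```bash
python3 - <<'E'
from h import *
import pickle
o=get_obs();print(o["eef_pos"].round(4),o["tcp_rot"].round(4),o["contact_force"].round(1),o["joints"].round(2))
c=cams("wrist");pickle.dump(c,open("w6.pkl","wb"));
b=np.clip(255*(c["img"]/255.)**.6,0,255).astype(np.uint8);cv2.imwrite("pics/w6.png",cv2.resize(b,(800,600),interpolation=cv2.INTER_CUBIC))
E
```

```text
[0.537  0.081  0.1595] [-3.000e-04  9.987e-01 -5.110e-02  1.400e-03] [ 1.   0.3 -0.6] [-0.54  0.63  0.52  1.9  -0.46  0.73 -1.42]
```

View pics/w6.png

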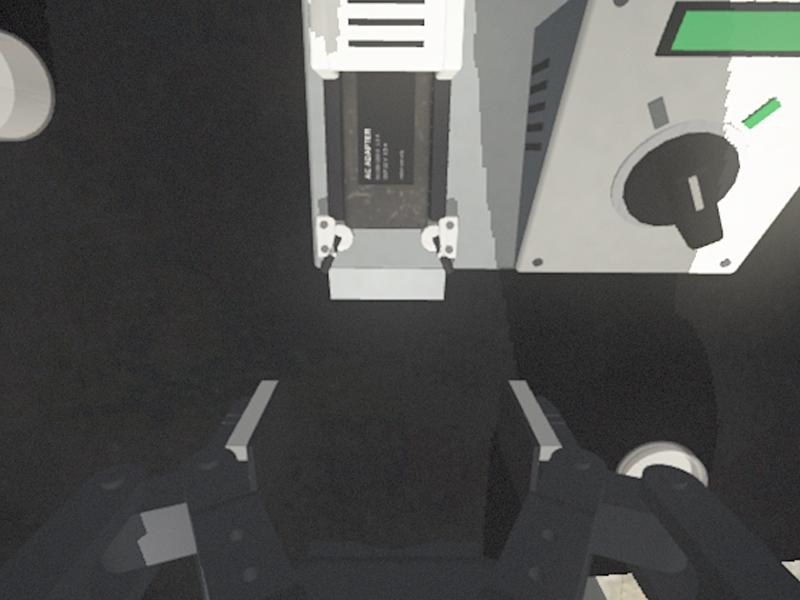

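The pack is home under the hood. Its trailing edge is at row 228, and both rollers sit out behind it at (341,238) and (433,238). Next I'll work out the knob approach.

```bash
cat > k.py <<'E'
from h import *
import pickle
YAW=-0.103
n=Rn.from_euler("z",YAW).apply([-.5,0,np.sqrt(.75)]);ux=Rn.from_euler("z",YAW).apply([np.sqrt(.75),0,.5]);uy=np.cross(n,ux)
def Rt(a):
    d=np.cos(a)*ux+np.sin(a)*uy;return np.column_stack([d,np.cross(-n,d),-n])
def plan(P,a):
    o=get_obs();q=o["tcp_rot"];R=Rn.from_quat([*q[1:],q[0]])
    return (Rn.from_matrix(Rt(a))*R.inv()).as_rotvec().round(3),((P-o["eef_pos"])*100).round(2)
E
python3 - <<'E'
from k import *
c=pickle.load(open("w6.pkl","rb"))
f=lambda x,y,z:onplane(c,x*.7,y*.7,z)
L,R=f(341,238,.016),f(433,238,.016);m=(L+R)/2;t=f(388,228,.038);print("roller",m.round(4),np.linalg.norm(L-R).round(4),"trail",t.round(4))
d,e=f(737,273,.022),f(516,272,.022);print("front panel corners",d.round(4),e.round(4))
p0=(np.array([.5227,-.128,.022])+[.5364,.0028,.022])/2
p1=(d+e)/2
def onp(x,y,h,p0):
    q,r=ray(c,x*.7,y*.7);return q+r*((p0+h*n-q)@n)/(r@n)
hsv=c["img"].max(2);m=(hsv[85:180,425:525]<60).astype(np.uint8)*255
k=max(cv2.findContours(m,0,1)[0],key=cv2.contourArea)
print("bbox",cv2.boundingRect(k))
for P in(p0,p1):
    D=onp(681,176,.008,P)
    print("axis",(D+.012*n).round(4)); print("marks",[(np.arctan2((v-D+.008*n)@uy,(v-D+.008*n)@ux).round(2),np.linalg.norm(v-D+.008*n).round(4)) for v in(onp(657,111,0,P),onp(762,113,0,P))])
    e1,e2=onp(624,180,.008,P),onp(740,160,.008,P);print(np.linalg.norm(e1-e2),((e1+e2)/2+.012*n).round(4))
G=np.array([.5804,-.0664,.0745]);print(plan(G+.08*n,.6))
E
```

```text
roller [0.5634 0.0809 0.016 ] 0.0562 trail [0.5731 0.079  0.038 ]
front panel corners [ 0.5213 -0.1303  0.022 ] [0.5357 0.0043 0.022 ]
bbox (11, 8, 81, 82)
axis [ 0.5824 -0.0654  0.0756]
marks [(np.float64(0.62), np.float64(0.0354)), (np.float64(-0.77), np.float64(0.0391))]
0.051968906135075724 [ 0.5853 -0.0642  0.0772]
axis [ 0.5825 -0.0651  0.0762]
marks [(np.float64(0.62), np.float64(0.0353)), (np.float64(-0.78), np.float64(0.039))]
0.05183949753596438 [ 0.5854 -0.0639  0.0778]
(array([-0.209, -0.486,  0.585]), array([  0.34, -14.31,  -1.53]))
```

{"name": "step_arm", "arguments": {
  "series": [
    [-0.05,-0.12,0.15,0,-4,0,0],
    [-0.1,-0.24,0.29,0.1,-8,-0.5,0],
    [-0.16,-0.36,0.44,0.2,-12,-1,0],
    [-0.209,-0.486,0.585,0.4,-14.3,-1.4,0],
    [-0.209,-0.486,0.585,0.4,-14.3,-1.4,0],
    [-0.209,-0.486,0.585,0.4,-14.3,-1.4,0],
    [-0.209,-0.486,0.585,0.4,-14.3,-1.4,0],
    [-0.209,-0.486,0.585,0.4,-14.3,-1.4,0]
  ]
}}

```text
time: 12.72
eef_pos: [0.564, -0.0645, 0.2021]
tcp_rot: [0.072, 0.948, 0.239, 0.198]
contact_force: [0.3, -0.2, -1.3]
opening: 0.0851
gripper_force: 0.0
```

```bash
python3 - <<'E'
from k import *
o=get_obs();print(o["eef_pos"].round(4),o["tcp_rot"].round(4),o["contact_force"].round(1),o["joints"].round(2))
G=np.array([.582,-.066,.0755]);print(plan(G+.08*n,.6),plan(G-.008*n,.6))
c=cams("wrist");pickle.dump(c,open("w7.pkl","wb"));
b=np.clip(255*(c["img"]/255.)**.7,0,255).astype(np.uint8);cv2.imwrite("pics/w7.png",cv2.resize(b,(800,600),interpolation=cv2.INTER_CUBIC))
E
```

```text
[ 0.564  -0.0645  0.2021] [0.072  0.948  0.2388 0.1976] [ 0.3 -0.2 -1.3] [-0.3   0.46  0.49  2.19 -1.1   0.23  0.07]
(array([-0.012, -0.099,  0.003]), array([-2.18,  0.26, -5.73])) (array([-0.012, -0.099,  0.003]), array([  2.2 ,  -0.19, -13.35]))
```

View pics/w7.png

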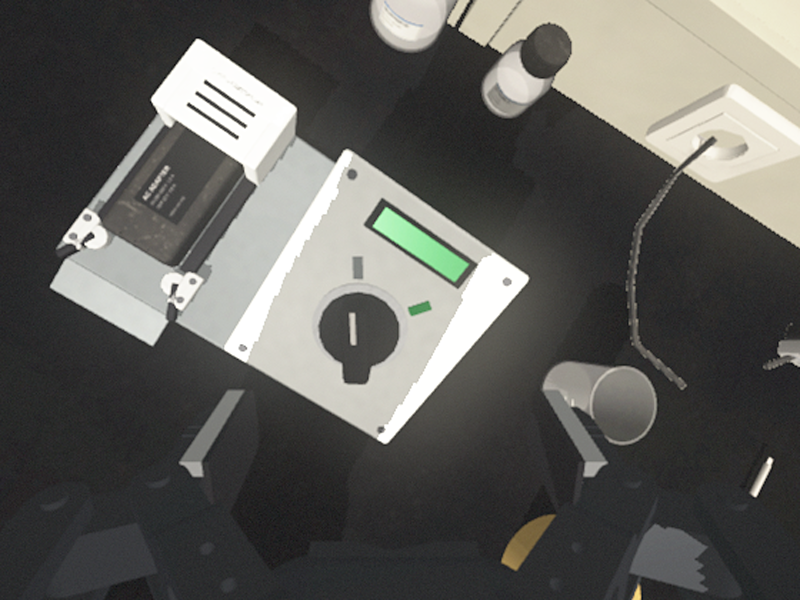

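The arm stopped with joints 5 and 6 at their limits. The forearm is parallel to the tilted tool, so the wrist is close to a singularity. I'll fit a simple arm model to the recorded poses and find knob orientations it can reach.

```bash
cat > fk.py <<'E'
import numpy as np, itertools
from scipy.spatial.transform import Rotation as Rn
from scipy.optimize import least_squares
LO=np.array([-3.06,-.37,-1.25,.18,-1.1,.23,-2.94]);HI=np.array([3.06,2.12,1.32,2.47,4.24,1.98,2.94])
def fk(q,s,p):
    h,L1,L2,L3,a7=p
    r=lambda ax,a:Rn.from_euler(ax,a)
    R=r("z",s[0]*q[0])*r("y",q[1]);x=np.array([0,0,h])+R.apply([0,0,L1])
    R=R*r("z",s[1]*q[2])*r("y",q[3]);x=x+R.apply([0,0,L2])
    R=R*r("z",s[2]*q[4])*r("y",q[5]);x=x+R.apply([0,0,L3])
    return x,R*r("z",s[3]*q[6]+a7)
D=[([1.06022,.62933,.03841,1.51838,-.02701,.99631,-.01999],[.27944,-.58617,.23039],[-.00093,.97537,.22057,-.0002]),
([-.6,.6,-.02,1.85,.02,.69,-1.73],[.4732,.3011,.1518],[.001,.971,.238,0]),
([-.32,.59,.08,2.16,-.11,.39,-1.82],[.4467,.0945,.0972],[0,.9988,-.0484,0]),
([-.54,.63,.52,1.9,-.46,.73,-1.42],[.537,.081,.1595],[-.0003,.9987,-.0511,.0014]),
([-.3,.46,.49,2.19,-1.1,.23,.07],[.564,-.0645,.2021],[.072,.948,.2388,.1976])]
def res(p,s):
    o=[]
    for q,x,w in D:
        X,R=fk(q,s,p);T=Rn.from_quat([*w[1:],w[0]]);o+=[*(X-x)*5,*(R.inv()*T).as_rotvec()]
    return o
def best():
    B=None
    for s in itertools.product([1,-1],repeat=4):
        for a in(0,np.pi,np.pi/2):
            f=least_squares(res,[.3,.568,.377,.33,a],args=(s,))
            if B is None or f.cost<B[0]:B=(f.cost,s,f.x)
    return B
E
python3 - <<'E'
from fk import *
c,s,p=best();print(c,s,p.round(4),np.abs(res(p,s)).max())
np.save("p.npy",np.r_[s,p])
from k import n,ux,uy,Rt
G=np.array([.582,-.066,.0755])
rng=np.random.default_rng(0)
def ik(X,T,q0):
    g=lambda q:[*(lambda x,R:np.r_[(x-X)*10,(R.inv()*T).as_rotvec()])(*fk(q,s,p))]
    f=least_squares(g,q0,bounds=(LO+.02,HI-.02));return f.cost,f.x
for flip in(0,np.pi):
  for tilt in(0,.15,.3,.45):
    for a in(.6,0,-.6):
        T=Rn.from_rotvec(uy*tilt)*Rn.from_matrix(Rt(a+flip)); X=G-.008*n
        r=[ik(X,T,rng.uniform(LO+.1,HI-.1)) for _ in range(12)]
        ok=[x.round(2).tolist() for c,x in r if c<1e-6]
        print("flip%d tilt%.2f a%.1f"%(flip>1,tilt,a),len(ok),ok[:2])
E
```

```text
0.029204957006869082 (-1, -1, -1, -1) [0.4218 0.5077 0.4261 0.3576 1.5712] 0.1322081854467133
flip0 tilt0.00 a0.6 8 [[0.94, 1.2, -1.13, 2.24, 2.15, 0.96, -2.63], [0.77, 0.96, -0.85, 2.24, 2.24, 0.69, -2.9]]
flip0 tilt0.00 a0.0 8 [[0.14, 0.74, -0.02, 2.24, 3.13, 0.36, 1.61], [0.85, 1.05, -0.97, 2.24, 2.19, 0.79, 2.9]]
flip0 tilt0.00 a-0.6 8 [[-0.39, 0.86, 0.64, 2.24, 3.93, 0.56, -0.01], [0.09, 0.74, 0.03, 2.24, 3.21, 0.36, 0.91]]
flip0 tilt0.15 a0.6 3 [[0.57, 0.81, -0.6, 2.13, 1.82, 0.39, -2.62], [0.75, 0.93, -0.85, 2.13, 1.8, 0.6, -2.51]]
flip0 tilt0.15 a0.0 0 []
flip0 tilt0.15 a-0.6 5 [[0.48, 0.77, -0.46, 2.13, 1.85, 0.3, 2.39], [0.42, 0.75, -0.4, 2.13, 1.88, 0.25, 2.34]]
flip0 tilt0.30 a0.6 7 [[-0.05, 0.73, 0.22, 2.0, -0.62, 0.25, -0.39], [0.63, 0.86, -0.71, 2.0, 1.27, 0.53, -2.05]]
flip0 tilt0.30 a0.0 8 [[-0.06, 0.73, 0.23, 2.0, -0.64, 0.25, -0.97], [0.33, 0.74, -0.29, 2.0, 0.75, 0.27, -2.25]]
flip0 tilt0.30 a-0.6 3 [[0.36, 0.74, -0.33, 2.0, 0.83, 0.29, -2.91], [0.36, 0.74, -0.33, 2.0, 0.83, 0.29, -2.92]]
flip0 tilt0.45 a0.6 3 [[0.23, 0.76, -0.16, 1.86, 0.24, 0.47, -1.17], [0.85, 
[... 917 characters left out ...]
42, 2.13, 1.87, 0.27, -0.78]]
flip1 tilt0.30 a0.6 5 [[0.43, 0.76, -0.42, 2.0, 0.96, 0.33, 1.31], [0.4, 0.75, -0.38, 2.0, 0.91, 0.32, 1.36]]
flip1 tilt0.30 a0.0 9 [[0.91, 1.21, -1.23, 2.0, 1.58, 1.03, 0.39], [-0.06, 0.73, 0.23, 2.0, -0.64, 0.25, 2.17]]
flip1 tilt0.30 a-0.6 7 [[0.29, 0.73, -0.23, 2.0, 0.64, 0.25, 0.4], [0.43, 0.76, -0.43, 2.0, 0.98, 0.34, 0.1]]
flip1 tilt0.45 a0.6 9 [[0.43, 0.8, -0.44, 1.86, 0.63, 0.55, 1.65], [-0.34, 0.87, 0.65, 1.86, -0.88, 0.65, 2.91]]
flip1 tilt0.45 a0.0 5 [[0.36, 0.78, -0.35, 1.86, 0.51, 0.51, 1.15], [0.53, 0.84, -0.59, 1.86, 0.81, 0.61, 0.91]]
flip1 tilt0.45 a-0.6 10 [[0.53, 0.85, -0.6, 1.86, 0.81, 0.62, 0.3], [0.54, 0.85, -0.61, 1.86, 0.83, 0.62, 0.29]]
```

The model fit is rough, but it shows why the steep tilt is awkward. Turning the knob needs only about 7 N at the bar's end, so I'll hold the tool vertical, shut the fingers and push the bar's tail to the left until it snaps over.

```bash
cat >> k.py <<'E'
G=np.array([.582,-.066,.0755])
RV=np.column_stack([[np.cos(YAW),np.sin(YAW),0],[np.sin(YAW),-np.cos(YAW),0],[0,0,-1]])
def planv(P):
    o=get_obs();q=o["tcp_rot"];R=Rn.from_quat([*q[1:],q[0]])
    return (Rn.from_matrix(RV)*R.inv()).as_rotvec().round(3),((P-o["eef_pos"])*100).round(2)
P=lambda v,u=-.023,w=.016:G+(w-.02)*n+u*ux+v*uy
E
python3 - <<'E'
from k import *
print(planv(P(-.048)+[0,0,.09]),planv(P(-.048)),planv(P(-.012)),P(-.048))
E
```

```text
(array([ 0.167,  0.395, -0.589]), array([-0.44, -4.8 , -5.1 ])) (array([ 0.167,  0.395, -0.589]), array([ -0.44,  -4.8 , -14.1 ])) (array([ 0.167,  0.395, -0.589]), array([ -0.07,  -1.21, -14.1 ])) [ 0.55924112 -0.11190326  0.0605359 ]
```

{"name": "step_arm", "arguments": {
  "series": [
    [0.04,0.1,-0.15,0,-2,0,1],
    [0.08,0.2,-0.3,0,-4,0,1],
    [0.125,0.3,-0.45,-0.2,-4.8,0,1],
    [0.167,0.395,-0.589,-0.4,-4.8,0,1],
    [0.167,0.395,-0.589,-0.4,-4.8,0,1],
    [0.167,0.395,-0.589,-0.4,-4.8,0,1],
    [0.167,0.395,-0.589,-0.4,-4.8,0,1]
  ],
  "force": 30
}}

```text
time: 13.65
eef_pos: [0.5584, -0.1123, 0.2016]
tcp_rot: [0.0, 0.999, -0.05, -0.0]
contact_force: [-0.5, -0.8, 0.0]
opening: -0.0001
gripper_force: 0.0
```

```bash
python3 - <<'E'
from k import *
o=get_obs();print(o["joints"].round(2),o["eef_pos"].round(4),o["contact_force"].round(1))
print(planv(P(-.048)+[0,0,.06]),planv(P(-.048)))
E
```

```text
[-0.44  0.77  1.03  1.8  -0.77  1.03 -0.78] [ 0.5584 -0.1123  0.2016] [-0.5 -0.8  0. ]
(array([ 0.   , -0.   , -0.003]), array([ 0.08,  0.04, -8.11])) (array([ 0.   , -0.   , -0.003]), array([  0.08,   0.04, -14.11]))
```

{"name": "step_arm", "arguments": {
  "series": [
    [0,0,0,0.1,0,-4,1],
    [0,0,0,0.1,0,-8,1],
    [0,0,0,0.1,0,-11,1],
    [0,0,0,0.1,0,-13,1],
    [0,0,0,0.1,0,-14,1],
    [0,0,0,0.1,0,-14,1],
    [0,0,0,0.1,0,-14,1]
  ]
}}

```text
time: 14.52
eef_pos: [0.5608, -0.1134, 0.0626]
tcp_rot: [0.001, 0.999, -0.05, 0.0]
contact_force: [0.1, -0.2, -0.7]
opening: 0.0001
gripper_force: 0.0
```

{"name": "step_arm", "arguments": {
  "series": [
    [0,0,0,0.1,0.7,-0.1,1],
    [0,0,0,0.15,1.4,-0.1,1],
    [0,0,0,0.15,1.8,-0.1,1],
    [0,0,0,0.15,1.8,-0.1,1]
  ]
}}

```text
time: 15.02
eef_pos: [0.5619, -0.0977, 0.0612]
tcp_rot: [0.003, 0.999, -0.051, 0.0]
contact_force: [0.3, -4.6, -0.0]
opening: -0.0001
gripper_force: 2.7
```

{"name": "step_arm", "arguments": {
  "series": [
    [0,0,0,0.05,0.4,0,1],
    [0,0,0,0.1,0.8,0,1],
    [0,0,0,0.1,1.2,0,1],
    [0,0,0,0.1,1.2,0,1]
  ]
}}

```text
time: 15.52
eef_pos: [0.5608, -0.0859, 0.0604]
tcp_rot: [0.003, 0.999, -0.051, -0.002]
contact_force: [-4.1, -6.9, -2.4]
opening: -0.0002
gripper_force: 3.3
```

{"name": "step_arm", "arguments": {
  "series": [
    [0,0,0,0.05,0.4,0,1],
    [0,0,0,0.05,0.8,0,1],
    [0,0,0,0.05,0.8,0,1]
  ]
}}

```text
time: 15.9
eef_pos: [0.5587, -0.0809, 0.0599]
tcp_rot: [0.006, 0.999, -0.052, -0.003]
contact_force: [-6.6, -11.3, -6.7]
opening: -0.0001
gripper_force: 6.7
```

```bash
python3 - <<'E'
from k import *
o=get_obs();print(o["eef_pos"].round(4),o["contact_force"].round(1),((o["eef_pos"]-G)@uy).round(4))
E
```

```text
[ 0.5587 -0.0809  0.0599] [ -6.6 -11.3  -6.7] -0.0172
```

Taken together, the forces suggest the bar has snapped to the green stop and the finger is now pressing on it. I'll back off and check numerically.

{"name": "step_arm", "arguments": {
  "series": [
    [0,0,0,-0.1,-1.5,0,1],
    [0,0,0,-0.3,-3,0,1],
    [0,0,0,-0.3,-3,0,1],
    [0,0,0,-0.3,-3,5,1],
    [0,0,0,-0.3,-3,10,1],
    [0,0,0,-4,-1,13,1],
    [0,0,0,-8,0,14,1],
    [0,0,0,-8,0,14,1],
    [0,0,0,-8,0,14,1]
  ]
}}

```text
time: 17.02
eef_pos: [0.4842, -0.0744, 0.2009]
tcp_rot: [0.0, 0.999, -0.05, 0.0]
contact_force: [1.2, 0.1, 0.4]
opening: 0.0001
gripper_force: 0.0
```

```bash
python3 - <<'E'
from k import *
o=get_obs();print(o["time"],o["eef_pos"].round(4),o["contact_force"].round(1),o["joints"].round(2))
p0=G-.02*n
def rect(c,half=.034,N=340,h=.03):
    g=[(-1,1),(1,1),(1,-1),(-1,-1)]  # (u? image up=ux, right=-uy)
    W=[G+(h-.02)*n+half*(ux*a+uy*b) for a,b in[(1,1),(1,-1),(-1,-1),(-1,1)]]
    M=cv2.getPerspectiveTransform(np.float32([proj(c,w) for w in W]),np.float32([[0,0],[N,0],[N,N],[0,N]]))
    return cv2.warpPerspective(c["img"],M,(N,N))
for nm in("wrist","scene","side"):
    c=cams(nm);print(nm,proj(c,G).round(0))
    if nm=="wrist":pickle.dump(c,open("w8.pkl","wb"))
    im=rect(c);g=im.max(2);
    # angle of light pointer inside dark knob top (radius 4..14mm) ; +deg = toward left of up
    Y,X=np.mgrid[:340,:340];du=(170-Y)/5.;dv=(170-X)/5.;r=np.hypot(du,dv)
    core=r<24
    dark=(g<60)&core
    yy,xx=np.nonzero(dark);print(" dark n",len(yy))
    lit=((g>110)&(r<17)).astype(np.uint8)
    k,l,st,ce=cv2.connectedComponentsWithStats(lit)
    for i in range(1,k):
        if st[i,4]>60:
            m=l==i;pts=np.column_stack([X[m],Y[m]]).astype(np.float32);vx,vy,_,_=cv2.fitLine(pts,2,0,.01,.01).ravel()
            print("  blob",st[i,4],"uv mm",((170-ce[i][1])/5).round(1),((170-ce[i][0])/5).round(1),"line ang",np.degrees(np.arctan2(-vx,-vy)).round(0),cv2.minAreaRect(pts)[1])
E
```

```text
17.025 [ 0.4842 -0.0744  0.2009] [1.2 0.1 0.4] [-0.57  0.67  1.06  2.01 -0.76  0.92 -0.77]
wrist [250.  78.]
 dark n 25238
  blob 2712 uv mm 5.7 -9.1 line ang -28.0 (53.099082946777344, 83.70913696289062)
  blob 119 uv mm 1.2 -16.1 line ang -176.0 (22.0, 10.0)
scene [295. 197.]
 dark n 19690
  blob 7915 uv mm 1.5 -9.0 line ang -165.0 (169.69998168945312, 92.92412567138672)
side [270. 199.]
 dark n 11458
  blob 12908 uv mm -0.7 -6.0 line ang -5.0 (168.93115234375, 121.99480438232422)
```

```bash
python3 - <<'E'
from k import *
def pan(c,X,h):
    q,r=ray(c,*X);p=q+r*((G+(h-.02)*n-q)@n)/(r@n)-G;return np.array([p@ux,p@uy])*1000
for f in("w6","w7","w8"):
    c=pickle.load(open(f+".pkl","rb"));g=c["img"].max(2);x0,y0=proj(c,G).astype(int)
    m=np.zeros_like(g);a=max(0,y0-70);m[a:y0+70,x0-70:x0+70]=(g[a:y0+70,x0-70:x0+70]<60)*255
    k,l,st,ce=cv2.connectedComponentsWithStats(m);i=l[y0+3,x0-6] or l[y0,x0-8]
    bl=(l==i).astype(np.uint8);ct=max(cv2.findContours(bl,0,1)[0],key=cv2.contourArea)
    U=np.array([pan(c,p[0].astype(float),.03) for p in ct]);r=np.hypot(*U.T);j=r.argmax()
    print(f,"area",bl.sum(),"farthest dark",U[j].round(1))
    # light pointer: holes in the dark blob
    fill=np.zeros_like(g);cv2.drawContours(fill,[cv2.convexHull(ct)],-1,1,-1);h=((g>100)&(cv2.erode(fill,np.ones((5,5)))>0)).astype(np.uint8)
    k,l,st,ce=cv2.connectedComponentsWithStats(h)
    for i in range(1,k):
        if st[i,4]>8:
            w=np.column_stack(np.nonzero(l==i))[:,::-1].astype(float);W=np.array([pan(c,p,.03) for p in w]);s=np.linalg.svd(W-W.mean(0))[2][0]
            print("  light",st[i,4],"uv",W.mean(0).round(1),"axis ang",np.arctan2(s[1],s[0]).round(2))
E
```

```text
w6 area 4140 farthest dark [26.6 35. ]
  light 139 uv [6.4 5.9] axis ang -2.54
  light 99 uv [-0.9 -9.9] axis ang -2.77
  light 77 uv [-15.1   7.6] axis ang -2.06
w7 area 2341 farthest dark [29.7 10.1]
  light 94 uv [6.4 6.5] axis ang -2.56
  light 10 uv [-18.5  -0.6] axis ang -2.12
w8 area 2212 farthest dark [30.2 -7.7]
  light 152 uv [ 5.  -7.2] axis ang 3.0
  light 12 uv [-18.3  -2.1] axis ang 2.24
```

The pointer has moved from the grey side (u, v = +6, +6 mm) to the green side (+5, -7 mm). The snap spring leaves only the two stops as resting places, so the knob is on. The pack hasn't been touched since, and the arm is clear.

```bash
python3 -c "
from rig import *
print(hand_in())"
```

```text
the job is handed in; nothing more can be done
None
```

I handed the job in at about 17 s of the 64 s limit: camera checks showed the pack home with both roller catches out behind it and the knob at the green mark. The arm was clear, nowhere near the tape roll, bottle or beaker; the hand-in call gave no verdict, and I turned the knob by pushing its bar with shut fingers because the arm couldn't reach the tilted pinch.

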